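Set up the pour-over above the green mug

TASK

Get the pour-over ready for the green mug. Slide the white dripper along the shelf of the coffee stand, without lifting it off, until it drops into the round seat above the green mug and sits level. Then pick up the steel filter and lower it gently into the dripper so that it settles centred and level without being forced, and let go; leave the cups and the other things where they stand.

Things in the scene. Friction and masses are not known exactly. Their poses are not given: they have to be found in the camera images.
- stand: Two-place pour-over stand, fixed: oak shelf 360 mm long, 140 mm deep, top 134 mm above the worktop, on posts over a base. Origin under its middle at worktop height; y runs along the shelf, x across it away from the robot, z up. A steel rail 5 mm thick, its middle 20 mm above the shelf top, runs right round: inner faces 63 mm either side of the middle line, ends 172 mm from the middle.
- seat_a (a point): Mouth centre, level with the shelf top, of the conical steel seat (mouth 66 mm across, narrowing downward, let flush into the shelf) on the shelf's middle line, 98 mm from its middle toward +y of the stand.
- seat_b (a point): The same for the like seat 98 mm from the middle toward the stand's -y end.
- dripper_center (a point): White ceramic dripper, loose, 0.3 to 0.5 kg, 61 mm high, standing near the shelf's middle. From below: conical spigot (48 mm across at its foot, 66 mm at 14 mm up), round foot plate 121 mm across and 5 mm thick, open bowl (rim 103 mm outside, 91 mm inside, walls 30 degrees off vertical). Point on its axis in the foot plate, 16.5 mm above the foot: 16.5 mm above the shelf now, 4 mm above it when home in a seat.
- filter_center (a point): Steel cone filter, loose, 0.10 to 0.18 kg, 50 mm high, 102 mm across the rim, 44 mm at its flat foot, walls 30 degrees off vertical to match the dripper's bowl; it stands on its foot on the worktop left of the stand. Point on its axis, half-way up (25 mm); x toward its handle, z up. Home in the dripper, this point is about 32 mm above the dripper's point.
- filter_handle (a point): Middle of the filter's red handle, a bar 36 mm long, 12 mm wide and 10 mm thick that sticks out level from the rim: 81 mm from the axis along the filter's x, 50 mm above its foot. Its long axis is x; pinch it across y from above.
- mug_center (a point): Green mug, 81 mm across, 94 mm high, standing on the stand's base under one of the two seats with its handle toward the robot. This point is on the mug's axis, half-way up.
- small_cup_center (a point): Small dark grey and white espresso cup, 60 mm across, 53 mm high, standing under the other seat. This point is on its axis, half-way up.
- packet: Bystander: blue paper coffee packet, 37 x 64 mm, 94 mm high, standing on the worktop right of the stand. Origin at the centre of its underside.
- timer: Bystander: round red and white egg timer, 59 mm across, 44 mm high, in front of the toaster, right and behind. Origin at the centre of its underside.
- spoon: Bystander: teaspoon, 130 mm long, lying behind the stand. Origin at its middle, at worktop height.
- caddy: Bystander: white tea caddy with a wooden lid, 70 x 70 mm, 90 mm high, behind on the right. Origin at the centre of its underside.

How it is judged:
By the outcome, as a careful person would: the job done as asked, in the order asked, and still so for the second after the job is handed in, with the robot touching nothing.
It also fails if it takes over 61 s, if anything falls off the work surface, if the arm or the gripper's body presses on something with over 40 N, if the wrist force passes 120 N, or if a joint passes its speed limit or range.

ROBOT

A 6-joint arm with a two-finger parallel gripper is mounted at the origin on a cart in front of the work surface, level with it; the furniture and walls round the work are solid. World frame = base frame: x ahead of the robot, y to its left, z up, the work surface at z = 0. Lengths are in m, angles in rad, forces in N, time in s.
With the tool pointing down it reaches from about 0.3 to 0.825 m from the base axis. Payload 5.4 kg.
Tool frame: the origin (TCP) lies between the finger pads; the fingertips stand 14 mm ahead of it and the grasp point (between the pads) lies 5 mm behind it; z points along the fingers, y is the line along which they close (so a half turn about z gives the same grasp; the last joint's range is limited). The gripper opens to 92 mm and grips with 3 to 60 N. Pads are 20 mm wide; open, the fingers measure 128 mm over their backs; the gripper's body (75 mm by 189 mm) begins 69 mm behind the grasp point.
Start: joints at [1.12, 0.158, 1.597, -0, 1.386, -0.21], TCP at [0.137, 0.558, 0.229] pointing down, gripper open.
Joint ranges: [-2.91, 2.91], [-0.94, 2.29], [0.18, 2.7], [-1.29, 4.43], [0.17, 2.64], [-3, 3]. Speed limits (rad/s): [2.57, 2.57, 3.14, 3.14, 3.14, 3.14].

INTERFACE

Orientations are given as a unit quaternion [x, y, z, w].
In Python, from station import ctrl, imaging, job_done gives the robot as it stands.
- The arm moves only by the tool jog_arm, never from a script. Its argument "deltas" is a list of rows, each an object of numbers: "jaw": the closure, from 0 (fully open) to 1 (shut); "x", "y", "z": the shift along the tool's x, y, z in mm; "turn": the turn about the tool's z in degrees. In form: [{"jaw": .., "x": .., "y": .., "z": .., "turn": ..}, ...]. A call has 1 to 12 rows; each row shifts and turns the commanded pose from where the row before left it, along the tool's axes as they then stand; what a row does not reach is not made up. A row lasts 1/10 s, in which the tool goes at most 50 mm and 8.59 degrees, less where a joint would pass 70% of its speed; a pose out of reach is approached as far as the arm can. A call with a gripper value outside its range is refused whole. The fingers move at their own pace and stop on an object; "force" is the grip in N (left out, the last holds). Time passes only in rows, so rows that do not move let the fingers close. It gives the time, the measured TCP pose, the force, the opening and the grip force at its end, in the units of the state.
- ctrl.state(): the state, without advancing time (a new reading comes with each control period).
- imaging.camera(name): name is "side" or "top" or "wrist"; returns a dict with "color" (384x512x3 uint8, red, green, blue), "range_z" (384x512 float32, m along the optical axis (not along the pixel's ray), 0 where there is no reading), "camera_matrix" (3x3 intrinsics, pixels), "distortion" ([k1, k2, p1, p2, k3] as OpenCV has them; the pictures are not rectified), "view" (4x4, takes a point from world to camera coordinates). Camera axes: x right, y up, looking along -z (the intrinsics and any distortion apply to the point x, -y, -z); pixel columns grow to the right and rows downward; lengths in m; the calibration is good to about 2 mm. A picture is of the moment at which its call begins.
- job_done(): hands the job in; it is judged then, once.
The state is a dict: "t": time; "joints": joint angles; "joint_vel": joint speeds; "tau": joint torques, N m; "tool_pos": TCP position; "ee_rot": TCP orientation; "ft_force": force on the tool from outside, world axes, zero at the start; "wrist_torque": the same for the moment, N m; "width": opening from 0.0 (shut) to 1.0 (fully open); "grip_force": force on a finger pad.
Only numpy, scipy, OpenCV 4.12 (cv2) and the standard library are available. Lean on these libraries where they do the work, as an engineer would, in place of code of your own. Each camera call takes 0.05 s, during which the arm holds its last target. There are 200 camera calls.

## Working session

There is one attempt and no reset: what is moved stays moved. The work goes in short steps, Python scripts to look and compute and a tool call to move; the robot and the scene stay as the last step left them, time stands still between calls to the robot, and variables do not carry over. Pictures are saved under pics/ and viewed, at most 10 in all, crops included, and the job is handed in when it is done.

Besides the shell and the picture viewer there is one more tool, called after ">>>" as name(argument=value, ...) on one line, values as JSON. jog_arm: Moves the arm, as the interface text tells. Its arguments: {"type":"object","properties":{"deltas":{"type":"array"},"force":{"type":"number"}},"required":["deltas"]}

```bash
mkdir -p pics; cat > h.py <<'E'
import numpy as np, cv2
from station import ctrl, imaging, job_done
def cloud(c):
    h,w=c['range_z'].shape
    u,v=np.meshgrid(np.arange(w),np.arange(h))
    p=cv2.undistortPoints(np.stack([u,v],-1).reshape(-1,1,2).astype(np.float64),np.array(c['camera_matrix'],float),np.array(c['distortion'],float)).reshape(h,w,2)
    z=c['range_z'].astype(float)
    P=np.stack([p[...,0]*z,-p[...,1]*z,-z,np.ones_like(z)],-1)
    W=(P@np.linalg.inv(np.array(c['view'])).T)[...,:3]
    W[z<=0]=np.nan
    return W
def save(c,n): cv2.imwrite('pics/'+n+'.png',cv2.cvtColor(c['color'],cv2.COLOR_RGB2BGR))
E
python3 - <<'E'
from h import *
s=ctrl.state();print(s)
ims=[]
for n in('top','side'):
    c=imaging.camera(n); np.save(n+'.npy',cloud(c)); np.save(n+'c.npy',c['color']); ims.append(c['color']); print(n,np.linalg.inv(c['view'])[:3].round(3).tolist())
im=np.hstack(ims); im=cv2.resize(im,(800,300)); 
save({'color':ims[0]},'top0'); save({'color':ims[1]},'side0')
E
```

```text
{'t': 0.0, 'joints': array([ 1.11990613e+00,  1.59061878e-01,  1.59820163e+00, -2.01977124e-05,
        1.38623555e+00, -2.10111550e-01]), 'joint_vel': array([-0.0001845 ,  0.00032058, -0.00113177, -0.00023024, -0.00098089,
        0.00032262]), 'tau': array([-1.56104510e-03, -3.85562754e+01, -3.22101867e+01,  6.99262298e-02,
        3.80000321e-02, -1.71024835e-04]), 'tool_pos': array([0.13687802, 0.55784922, 0.22762704]), 'ee_rot': array([ 1.20096820e-01,  9.92761726e-01, -9.04836891e-04, -2.99942122e-04]), 'ft_force': array([ 0.50762682, -0.11332066, -0.81349099]), 'wrist_torque': array([-0.02809497,  0.08410166, -0.01137387]), 'grip_force': 0.0, 'width': 1.0033561421453956}
top [[-0.006, 0.999, -0.051, 0.515], [-1.0, -0.006, 0.005, 0.022], [0.004, 0.052, 0.999, 1.131]]
side [[-0.055, 0.734, -0.677, -0.393], [-0.998, -0.032, 0.046, 0.08], [0.012, 0.678, 0.735, 1.159]]
```

View pics/top0.png

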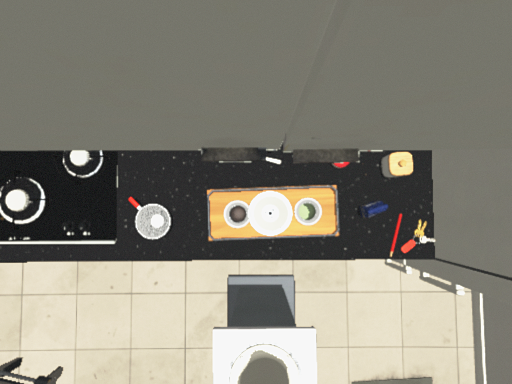

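View pics/side0.png

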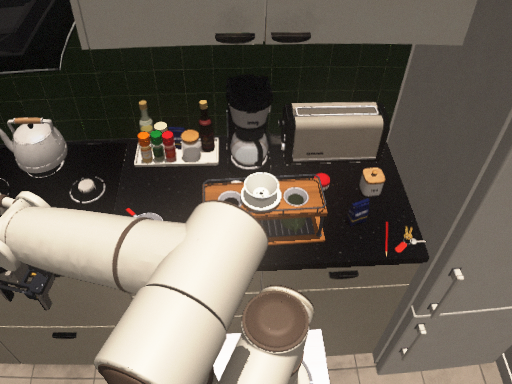

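The top view shows the dripper at (270,213). The green mug shows through the right seat (308,211), so the target is seat_b on the -y side. The grey cup is under the left seat (237,214), and the filter is at (153,221) with its red handle toward (135,203). The side view agrees.

```bash
cat > m.py <<'E'
from h import *
W=np.load('top.npy'); C=np.load('topc.npy').astype(int)
def circ(p):
    A=np.c_[2*p,np.ones(len(p))]
    for _ in range(4):
        s=np.linalg.lstsq(A,(p**2).sum(1),rcond=None)[0]; r=np.sqrt(s[2]+s[:2]@s[:2])
        e=abs(np.hypot(*(p-s[:2]).T)-r); k=e<max(.003,2*np.median(e)); p,A=p[k],A[k]
    return s[:2].round(4),round(r,4),len(p),e.std().round(4)
def outer(m,rlo=0,nb=72):  # outermost point per direction
    p=W[m][:,:2]; c=np.median(p,0)
    for _ in range(3):
        d=p-c; a=((np.arctan2(d[:,1],d[:,0])+np.pi)/(2*np.pi)*nb).astype(int); r=np.hypot(*d.T)
        q=np.array([p[a==i][r[a==i].argmax()] for i in range(nb) if (a==i).any()]); c=circ(q)[0]
    return circ(q)
X,Y,Z=W[...,0],W[...,1],W[...,2]
R,G,B=C[...,0],C[...,1],C[...,2]
v,u=np.mgrid[:384,:512]
print('bench z',np.nanmedian(Z[170:180,170:195]))
oak=(R-B>60)&(abs(Z-.134)<.012)&(u>195)&(u<350)&(v>175)&(v<250)
print('oak z',np.median(Z[oak]))
r=cv2.minAreaRect(W[oak][:,:2].astype(np.float32));print('oak',r)
st=(u>195)&(u<350)&(v>175)&(v<250)&(Z>.115)
r=cv2.minAreaRect(W[st&(Z<.17)][:,:2].astype(np.float32));print('stand',r)
dr=st&(Z>.184)&(Z<.205); print('rim z',np.median(Z[dr]),'rim',outer(dr))
pl=st&(abs(Z-.152)<.007)&(abs(u-270)<30)&(R-B<40);print('plate',outer(pl))
fl=(abs(u-153)<25)&(abs(v-221)<25)&(Z>.03)&(R-B<40); print('filt z',np.nanmax(Z[fl]),outer(fl))
red=(R-G>70)&(abs(u-135)<15)&(abs(v-203)<15)&(Z>.02);h=W[red];print('handle',h.mean(0),len(h),Z[red].round(3)[:12])
for n,(a,b) in dict(g=(308,211),c=(237,214)).items():
    k=(abs(u-a)<18)&(abs(v-b)<18); z=Z[k]; print(n,np.nanpercentile(z,[5,25,50,75]).round(3))
    mm=k&(Z>.05-.02*(n=='c'))&(Z<.11); print(np.nanmean(W[mm],0).round(3),mm.sum())
    ring=k&(R-B<30)&(abs(Z-.134)<.01); print('ring',circ(W[ring][:,:2]), outer(ring))
E
python3 m.py
```

```text
bench z -0.0005900915777325988
oak z 0.13350352195646764
oak ((0.5103760957717896, -0.02154006063938141), (0.13644181191921234, 0.35852882266044617), 1.913246750831604)
stand ((0.510871410369873, -0.021518558263778687), (0.13861538469791412, 0.35825005173683167), 1.7910081148147583)
rim z 0.19236247574173193 rim (array([ 0.509 , -0.0144]), np.float64(0.0495), 72, np.float64(0.0004))
plate (array([ 0.5098, -0.0146]), np.float64(0.0651), 52, np.float64(0.003))
filt z 0.05506888616442729 (array([0.4863, 0.3329]), np.float64(0.0511), 69, np.float64(0.0005))
handle [0.5435968  0.38958818 0.05334055] 51 [0.055 0.049 0.048 0.053 0.056 0.054 0.049 0.046 0.056 0.054 0.056 0.051]
g [0.019 0.124 0.132 0.134]
[nan nan nan] 0
ring (array([ 0.5123, -0.1203]), np.float64(0.0337), 231, np.float64(0.0012)) (array([ 0.5124, -0.121 ]), np.float64(0.0369), 62, np.float64(0.0005))
c [0.022 0.124 0.132 0.135]
[0.506 0.084 0.042] 91
ring (array([0.5059, 0.0753]), np.float64(0.0337), 218, np.float64(0.0013)) (array([0.5057, 0.0749]), np.float64(0.037), 60, np.float64(0.0005))m.py:30: RuntimeWarning: Mean of empty slice
  mm=k&(Z>.05-.02*(n=='c'))&(Z<.11); print(np.nanmean(W[mm],0).round(3),mm.sum())
```

>>> jog_arm(deltas=[{"turn":8.25,"jaw":0.46},{"turn":8.25,"jaw":0.46},{"turn":8.25,"jaw":0.46},{"turn":8.25,"jaw":0.46},{"turn":8.25,"jaw":0.46},{"turn":8.25,"jaw":0.46},{"turn":8.25,"jaw":0.46},{"turn":8.25,"jaw":0.46},{"turn":8.25,"jaw":0.46}])

```text
invalid input
```

>>> jog_arm(deltas=[{"x":-20,"y":14},{"x":-33.5,"y":23.5},{"x":-33.5,"y":23.5},{"x":-33.5,"y":23.5},{"x":-33.5,"y":23.5},{"x":-33.5,"y":23.5},{"x":-33.5,"y":23.5},{"x":-33.5,"y":23.5},{"x":-33.5,"y":23.5},{"x":-33.5,"y":23.5},{"x":-33.5,"y":23.5},{"x":-33.5,"y":23.5}])

```text
invalid input
```

```bash
cat >> h.py <<'E'
from scipy.spatial.transform import Rotation as Ro
def to(x,y,z,xang):
    """tool-frame shift (after turning first) to reach a pointing-down pose"""
    s=ctrl.state(); p=s['tool_pos']; M=Ro.from_quat(s['ee_rot']).as_matrix()
    a=np.degrees(np.arctan2(M[1,0],M[0,0])); r=np.radians(xang); d=np.array([x,y,z])-p
    print('t',round(s['t'],2),'pos',p.round(4),'xang',a.round(2),'tilt',np.degrees(np.arccos(-M[2,2])).round(2),'w',round(s['width'],3),'F',s['ft_force'].round(1))
    print('turn',round((a-xang+180)%360-180,2),'then x',round(1e3*(d[0]*np.cos(r)+d[1]*np.sin(r)),1),'y',round(1e3*(d[0]*np.sin(r)-d[1]*np.cos(r)),1),'z',round(-1e3*d[2],1))
E
python3 - <<'E'
from h import *
to(.5065,.067,.155,91.9)
W=np.load('side.npy').reshape(-1,3)
k=(W[:,0]>.585)&(W[:,0]<1)&(W[:,2]>.15)&(abs(W[:,1])<.4)
for y in np.arange(-.35,.4,.05):
    q=W[k&(abs(W[:,1]-y)<.025)]; print(y.round(2),q[:,0].min().round(3) if len(q) else None,end='; ')
E
```

```text
t 0.1 pos [0.1369 0.5579 0.2277] xang 166.21 tilt 0.1 w 1.002 F [-0.1  0.1 -0.1]
turn 74.31 then x -502.9 y 353.1 z 72.7
-0.35 0.6; -0.3 0.601; -0.25 0.599; -0.2 0.599; -0.15 0.598; -0.1 0.585; -0.05 0.585; -0.0 0.585; 0.05 0.585; 0.1 0.585; 0.15 0.601; 0.2 0.601; 0.25 0.602; 0.3 0.601; 0.35 0.6;
```

>>> jog_arm(deltas=[{"jaw":0.46,"x":0,"y":0,"z":0,"turn":8.25},{"jaw":0.46,"x":0,"y":0,"z":0,"turn":8.25},{"jaw":0.46,"x":0,"y":0,"z":0,"turn":8.25},{"jaw":0.46,"x":0,"y":0,"z":0,"turn":8.25},{"jaw":0.46,"x":0,"y":0,"z":0,"turn":8.25},{"jaw":0.46,"x":0,"y":0,"z":0,"turn":8.25},{"jaw":0.46,"x":0,"y":0,"z":0,"turn":8.25},{"jaw":0.46,"x":0,"y":0,"z":0,"turn":8.25},{"jaw":0.46,"x":0,"y":0,"z":0,"turn":8.25}])

```text
t: 1.0
tool_pos: [0.137, 0.5581, 0.228]
ee_rot: [0.697, 0.717, -0.001, 0.0]
ft_force: [0.1, 0.8, -0.1]
width: 0.541
grip_force: 0.0
```

```bash
python3 - <<'E'
from h import *
W=np.load('side.npy').reshape(-1,3)
k=(W[:,0]>.585)&(W[:,0]<1)&(W[:,2]>.17)&(W[:,2]<.55)&(abs(W[:,1])<.4)
for y in np.arange(-.35,.4,.05):
    q=W[k&(abs(W[:,1]-y)<.025)]; print(y.round(2),(np.percentile(q[:,0],2).round(3),q[:,2].max().round(2)) if len(q) else None,end='; ')
E
```

```text
-0.35 (np.float64(0.78), np.float64(0.39)); -0.3 (np.float64(0.779), np.float64(0.39)); -0.25 (np.float64(0.779), np.float64(0.39)); -0.2 (np.float64(0.778), np.float64(0.39)); -0.15 (np.float64(0.779), np.float64(0.39)); -0.1 (np.float64(0.819), np.float64(0.39)); -0.05 (np.float64(0.739), np.float64(0.4)); -0.0 (np.float64(0.722), np.float64(0.39)); 0.05 (np.float64(0.731), np.float64(0.39)); 0.1 (np.float64(0.827), np.float64(0.39)); 0.15 (np.float64(0.87), np.float64(0.39)); 0.2 (np.float64(0.945), np.float64(0.39)); 0.25 (np.float64(0.945), np.float64(0.39)); 0.3 (np.float64(0.946), np.float64(0.39)); 0.35 (np.float64(0.878), np.float64(0.39));
```

>>> jog_arm(deltas=[{"jaw":0.46,"x":-20,"y":14,"z":0,"turn":0},{"jaw":0.46,"x":-33.5,"y":23.5,"z":0,"turn":0},{"jaw":0.46,"x":-33.5,"y":23.5,"z":0,"turn":0},{"jaw":0.46,"x":-33.5,"y":23.5,"z":0,"turn":0},{"jaw":0.46,"x":-33.5,"y":23.5,"z":0,"turn":0},{"jaw":0.46,"x":-33.5,"y":23.5,"z":0,"turn":0},{"jaw":0.46,"x":-33.5,"y":23.5,"z":0,"turn":0},{"jaw":0.46,"x":-33.5,"y":23.5,"z":0,"turn":0},{"jaw":0.46,"x":-33.5,"y":23.5,"z":0,"turn":0},{"jaw":0.46,"x":-33.5,"y":23.5,"z":0,"turn":0},{"jaw":0.46,"x":-33.5,"y":23.5,"z":0,"turn":0},{"jaw":0.46,"x":-33.5,"y":23.5,"z":0,"turn":0}])

```text
t: 2.2
tool_pos: [0.4232, 0.1779, 0.2283]
ee_rot: [0.695, 0.719, -0.0, -0.0]
ft_force: [-0.2, 0.8, 0.2]
width: 0.542
grip_force: 0.0
```

```bash
python3 -c "
from h import *
to(.5065,.067,.157,91.9)"
```

```text
t 2.2 pos [0.4232 0.1779 0.2283] xang 91.94 tilt 0.02 w 0.542 F [-0.2  0.8  0.2]
turn 0.04 then x -113.6 y 79.6 z 71.3
```

>>> jog_arm(deltas=[{"jaw":0.46,"x":-30,"y":20,"z":0,"turn":0},{"jaw":0.46,"x":-30,"y":20,"z":0,"turn":0},{"jaw":0.46,"x":-30,"y":20,"z":0,"turn":0},{"jaw":0.46,"x":-23.5,"y":19.5,"z":0,"turn":0},{"jaw":0.46,"x":0,"y":0,"z":25,"turn":0},{"jaw":0.46,"x":0,"y":0,"z":25,"turn":0},{"jaw":0.46,"x":0,"y":0,"z":15,"turn":0},{"jaw":0.46,"x":0,"y":0,"z":10,"turn":0},{"jaw":0.46,"x":0,"y":0,"z":0,"turn":0}])

```text
t: 3.1
tool_pos: [0.5049, 0.0688, 0.152]
ee_rot: [0.695, 0.719, -0.001, -0.001]
ft_force: [-1.1, 1.0, 1.2]
width: 0.537
grip_force: 0.0
```

```bash
python3 - <<'E'
from h import *
to(.512,-.055,.153,91.9)
c=imaging.camera('top'); w=imaging.camera('wrist')
im=np.hstack([c['color'][150:300,170:370].repeat(2,0).repeat(2,1)[:300],w['color'][::1][42:342]][0:1]+[w['color'][42:342,56:456]]); save({'color':im},'p1')
E
```

```text
t 3.1 pos [0.5049 0.0688 0.152 ] xang 91.96 tilt 0.19 w 0.537 F [-1.1  1.   1.2]
turn 0.06 then x -124.0 y 3.0 z -1.0
```

View pics/p1.png

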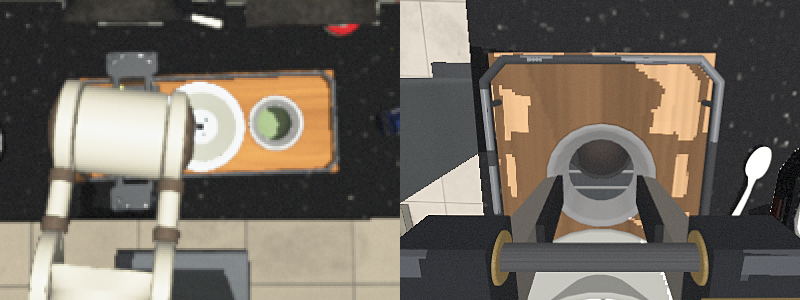

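The top crop shows the gripper over seat_a, behind the dripper (≈200,126 in the crop). The wrist view shows both fingers inside the rails, with the dripper at the bottom edge. Pushing along -y now.

>>> jog_arm(deltas=[{"jaw":0.46,"x":-4,"y":1.5,"z":0,"turn":0},{"jaw":0.46,"x":-8,"y":0.5,"z":0,"turn":0},{"jaw":0.46,"x":-8,"y":0,"z":0,"turn":0},{"jaw":0.46,"x":-8,"y":0,"z":0,"turn":0},{"jaw":0.46,"x":-8,"y":0,"z":0,"turn":0},{"jaw":0.46,"x":-8,"y":0,"z":0,"turn":0},{"jaw":0.46,"x":-8,"y":0,"z":0,"turn":0},{"jaw":0.46,"x":-8,"y":0,"z":0,"turn":0},{"jaw":0.46,"x":-8,"y":0,"z":0,"turn":0},{"jaw":0.46,"x":-8,"y":0,"z":0,"turn":0},{"jaw":0.46,"x":-8,"y":0,"z":0,"turn":0},{"jaw":0.46,"x":-4,"y":0,"z":0,"turn":0}])

```text
t: 4.4
tool_pos: [0.511, -0.0201, 0.1536]
ee_rot: [0.695, 0.719, -0.0, 0.0]
ft_force: [-0.0, 0.6, 0.7]
width: 0.54
grip_force: 0.6
```

```bash
python3 - <<'E'
from h import *
to(.5105,-.0555,.153,91.9)
c=imaging.camera('top'); s=imaging.camera('side')
im=np.hstack([c['color'][150:300,170:370].repeat(2,0).repeat(2,1),s['color'][150:270,180:340].repeat(2,0).repeat(2,1).copy()[:240]][0:1]+[cv2.resize(s['color'][150:270,180:340],(400,300))]); save({'color':im},'p2')
E
```

```text
t 4.4 pos [ 0.511  -0.0201  0.1536] xang 91.92 tilt 0.01 w 0.54 F [-0.   0.6  0.7]
turn 0.02 then x -35.4 y -1.7 z 0.6
```

View pics/p2.png

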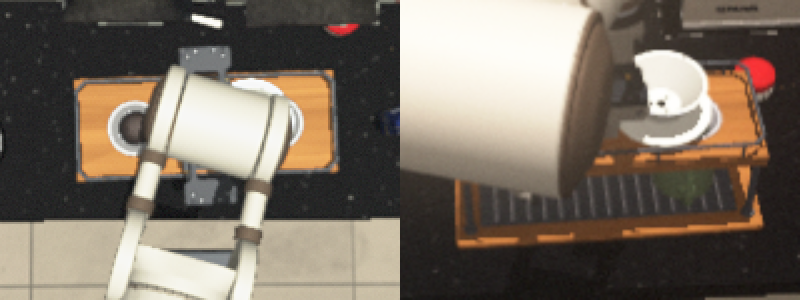

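The dripper slides level ahead of the fingers and now partly covers seat_b. The last 35 mm go more slowly.

>>> jog_arm(deltas=[{"jaw":0.46,"x":-4,"y":-0.5,"z":0,"turn":0},{"jaw":0.46,"x":-4,"y":-0.5,"z":0,"turn":0},{"jaw":0.46,"x":-4,"y":0,"z":0,"turn":0},{"jaw":0.46,"x":-4,"y":0,"z":0,"turn":0},{"jaw":0.46,"x":-4,"y":0,"z":0,"turn":0},{"jaw":0.46,"x":-4,"y":0,"z":0,"turn":0},{"jaw":0.46,"x":-3,"y":0,"z":0,"turn":0},{"jaw":0.46,"x":-2,"y":0,"z":0,"turn":0},{"jaw":0.46,"x":-2,"y":0,"z":0,"turn":0},{"jaw":0.46,"x":0,"y":0,"z":0,"turn":0}])

```text
t: 5.5
tool_pos: [0.5111, -0.0504, 0.1536]
ee_rot: [0.695, 0.719, -0.0, 0.0]
ft_force: [-0.2, -0.5, 0.8]
width: 0.542
grip_force: 0.0
```

```bash
cat > d.py <<'E'
from h import *
import sys
from m import circ
to(.5105,-.0555,.153,91.9)
c=imaging.camera('side');W=cloud(c).reshape(-1,3);C=c['color'].reshape(-1,3).astype(int)
k=(abs(W[:,0]-.512)<.08)&(abs(W[:,1]+.12)<.075)&(C.min(1)>120)&(abs(C[:,0]-C[:,2])<40)&(W[:,2]>.125)&(W[:,2]<.215)
z=W[k,2];print(len(z),np.histogram(z,bins=np.arange(.125,.216,.005)))
E
sed -i 's/^/    /;1i if 1:' m.py; python3 - <<'E'
s=open('m.py').read()
import textwrap
s=textwrap.dedent(s.split('\n',1)[1]); i=s.index("X,Y,Z=")
open('m.py','w').write(s[:i]+"if __name__=='__main__':\n"+textwrap.indent(s[i:],'    '))
E
python3 d.py
```

```text
t 5.5 pos [ 0.5111 -0.0504  0.1536] xang 91.94 tilt 0.0 w 0.542 F [-0.2 -0.5  0.8]
turn 0.04 then x -5.1 y -0.8 z 0.6
925 (array([  0,   2, 156, 225,  86,  50,  55,  52,  65,  49,  84,  91,  10,
         0,   0,   0,   0,   0]), array([0.125, 0.13 , 0.135, 0.14 , 0.145, 0.15 , 0.155, 0.16 , 0.165,
       0.17 , 0.175, 0.18 , 0.185, 0.19 , 0.195, 0.2  , 0.205, 0.21 ,
       0.215]))
```

Rim top is now about 0.183, down 12.5 mm, and the contact force is zero, so the dripper has dropped in. Backing off and heading for the filter.

>>> jog_arm(deltas=[{"jaw":0.46,"x":10,"y":0,"z":0,"turn":0},{"jaw":0.46,"x":20,"y":0,"z":0,"turn":0},{"jaw":0.46,"x":15,"y":0,"z":-20,"turn":0},{"jaw":0.46,"x":10,"y":0,"z":-30,"turn":0},{"jaw":0.46,"x":30,"y":0,"z":-20,"turn":7.8},{"jaw":0.46,"x":30,"y":0,"z":0,"turn":7.8},{"jaw":0.46,"x":30,"y":0,"z":0,"turn":7.8},{"jaw":0.46,"x":30,"y":0,"z":0,"turn":7.8},{"jaw":0.46,"x":30,"y":0,"z":0,"turn":7.8},{"jaw":0.46,"x":30,"y":0,"z":0,"turn":7.8}])

```text
t: 6.55
tool_pos: [0.5618, 0.1741, 0.2236]
ee_rot: [0.924, 0.382, -0.0, -0.0]
ft_force: [0.2, 0.0, 0.7]
width: 0.54
grip_force: 0.0
```

```bash
python3 - <<'E'
from h import *
from m import circ
import m
to(.5439,.3899,.045,44.7)
c=imaging.camera('top'); m.W=W=cloud(c); C=c['color'].astype(int)
X,Y,Z=W[...,0],W[...,1],W[...,2]
near=(np.hypot(X-.512,Y+.12)<.075)&(C.min(2)>110)
rim=near&(Z>.172)&(Z<.192)&(np.hypot(X-.512,Y+.12)>.04)
print('rim',m.outer(rim))
pl=near&(Z>.134)&(Z<.147)&(np.hypot(X-.512,Y+.12)>.053)&(np.hypot(X-.512,Y+.12)<.062)
for n,k in(('rim',rim),('plate',pl)):
    A=np.c_[X[k]-.512,Y[k]+.12,np.ones(k.sum())]; print(n,k.sum(),np.linalg.lstsq(A,Z[k],rcond=None)[0].round(4))
E
```

```text
t 6.55 pos [0.5618 0.1741 0.2236] xang 44.91 tilt 0.02 w 0.54 F [0.2 0.  0.7]
turn 0.21 then x 139.1 y -165.9 z 178.6
rim (array([ 0.512 , -0.1206]), np.float64(0.0495), 72, np.float64(0.0004))
rim 422 [0.0152 0.0122 0.1796]
plate 258 [0.028  0.0113 0.1394]
```

The dripper is seated: rim centre (0.512, -0.121) against the seat at (0.512, -0.1205), with both rim and plate level within about 1°, which is within noise.

>>> jog_arm(deltas=[{"jaw":0.46,"x":20,"y":-24,"z":0,"turn":0.2},{"jaw":0.46,"x":30,"y":-36,"z":10,"turn":0},{"jaw":0.46,"x":30,"y":-36,"z":20,"turn":0},{"jaw":0.46,"x":30,"y":-36,"z":20,"turn":0},{"jaw":0.46,"x":29,"y":-34,"z":20,"turn":0},{"jaw":0.46,"x":0,"y":0,"z":20,"turn":0},{"jaw":0.46,"x":0,"y":0,"z":0,"turn":0}])

```text
t: 7.3
tool_pos: [0.5399, 0.3863, 0.1303]
ee_rot: [0.923, 0.384, -0.004, 0.0]
ft_force: [0.1, -0.8, -1.0]
width: 0.538
grip_force: 0.0
```

```bash
python3 - <<'E'
from h import *
to(.5439,.3899,.045,44.7)
w=imaging.camera('wrist'); save(w,'w1')
W=cloud(w);C=w['color'].astype(int); k=(C[...,0]-C[...,1]>70)&(C[...,0]-C[...,2]>60)&(abs(W[...,2]-.05)<.02)
p=W[k];print(len(p),p.mean(0),np.median(p[:,2])); r=cv2.minAreaRect(p[:,:2].astype(np.float32));print(r)
E
```

```text
t 7.3 pos [0.5399 0.3863 0.1303] xang 45.14 tilt 0.42 w 0.538 F [ 0.1 -0.8 -1. ]
turn 0.44 then x 5.4 y 0.3 z 85.3
492 [0.54566038 0.39089718 0.05446335] 0.054568745429056306
((0.5449225902557373, 0.39016565680503845), (0.0365338996052742, 0.011026249267160892), 45.109771728515625)
```

View pics/w1.png

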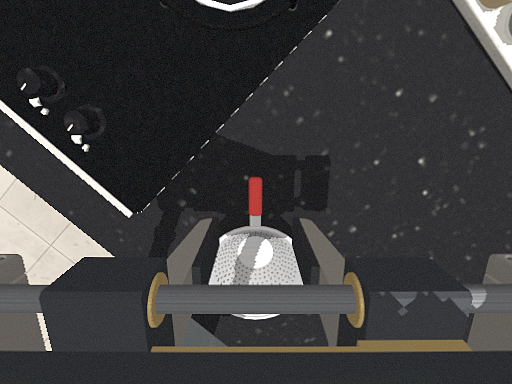

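The wrist view shows the red handle at (255,195), centred between the fingers. It measures (0.545, 0.390) at 45°, which matches the top view. Descending and gripping.

>>> jog_arm(deltas=[{"jaw":0.46,"x":6,"y":0.4,"z":20,"turn":0},{"jaw":0.46,"x":0,"y":0,"z":30,"turn":0},{"jaw":0.46,"x":0,"y":0,"z":25,"turn":0},{"jaw":0.46,"x":0,"y":0,"z":10,"turn":0},{"jaw":0.46,"x":0,"y":0,"z":0,"turn":0},{"jaw":0.8,"x":0,"y":0,"z":0,"turn":0},{"jaw":1,"x":0,"y":0,"z":0,"turn":0},{"jaw":1,"x":0,"y":0,"z":0,"turn":0},{"jaw":1,"x":0,"y":0,"z":0,"turn":0},{"jaw":1,"x":0,"y":0,"z":0,"turn":0},{"jaw":1,"x":0,"y":0,"z":0,"turn":0}], force=50)

```text
t: 8.45
tool_pos: [0.5479, 0.3898, 0.0497]
ee_rot: [0.924, 0.382, 0.0, 0.0]
ft_force: [0.1, -0.3, 2.2]
width: 0.123
grip_force: 49.9
```

```bash
python3 -c "
from h import *
to(.5449,.390,.045,45.1)"
```

```text
t 8.45 pos [0.5479 0.3898 0.0497] xang 44.96 tilt 0.03 w 0.123 F [ 0.1 -0.3  2.2]
turn -0.14 then x -1.9 y -2.3 z 4.7
```

>>> jog_arm(deltas=[{"jaw":1,"x":0,"y":0,"z":-8,"turn":0},{"jaw":1,"x":0,"y":0,"z":-15,"turn":0},{"jaw":1,"x":0,"y":0,"z":-25,"turn":0},{"jaw":1,"x":0,"y":0,"z":-30,"turn":0},{"jaw":1,"x":0,"y":0,"z":-30,"turn":0},{"jaw":1,"x":0,"y":0,"z":-30,"turn":0},{"jaw":1,"x":0,"y":0,"z":-30,"turn":0},{"jaw":1,"x":0,"y":0,"z":-25,"turn":0},{"jaw":1,"x":0,"y":0,"z":-12,"turn":0},{"jaw":1,"x":0,"y":0,"z":0,"turn":0}])

```text
t: 9.45
tool_pos: [0.5487, 0.3902, 0.2574]
ee_rot: [0.924, 0.382, 0.002, -0.0]
ft_force: [0.7, -0.4, -0.7]
width: 0.122
grip_force: 49.9
```

```bash
cat > f.py <<'E'
from h import *
import m
def filt(cam='top'):
    s=ctrl.state();p=s['tool_pos'];M=Ro.from_quat(s['ee_rot']).as_matrix()
    c=imaging.camera(cam);m.W=W=cloud(c);C=c['color'].astype(int)
    L=(W-p)@M  # tool frame
    g=(C.max(2)-C.min(2)<35)
    r=np.hypot(L[...,0]+.081,L[...,1])
    k=(r<.062)&(L[...,2]>-.02)&(L[...,2]<.06)&g
    return s,c,W,L,k
if __name__=='__main__':
    s,c,W,L,k=filt(); print(k.sum(),np.percentile(L[k],[2,50,98],axis=0).round(4).tolist())
    m.W=L; print('tool frame rim',m.outer(k&(L[...,2]<.012)))
    kk=k&(L[...,2]<.004)&(np.hypot(L[...,0]+.081,L[...,1])>.042)
    A=np.c_[L[kk][:,0]+.081,L[kk][:,1],np.ones(kk.sum())];print('plane',kk.sum(),np.linalg.lstsq(A,L[kk][:,2],rcond=None)[0].round(4))
    u=np.argwhere(k).mean(0).astype(int); a,b=max(u[0]-50,0),max(u[1]-65,0)
    save({'color':cv2.resize(c['color'][a:a+100,b:b+130],(520,400))},'f1')
    to(.512+.081*np.cos(np.radians(60)),-.1206+.081*np.sin(np.radians(60)),.25,60)
E
python3 f.py
```

```text
1489 [[-0.1311, -0.0469, -0.0019], [-0.0774, -0.0074, 0.0176], [-0.035, 0.0465, 0.0498]]
tool frame rim (array([-0.0845,  0.0004]), np.float64(0.0512), 69, np.float64(0.0003))
plane 352 [-0.0031 -0.0044  0.0006]
t 9.5 pos [0.5479 0.3898 0.255 ] xang 44.96 tilt 0.07 w 0.124 F [-1.   0.1 -1.6]
turn -15.04 then x -378.9 y 224.1 z 5.0
```

View pics/f1.png

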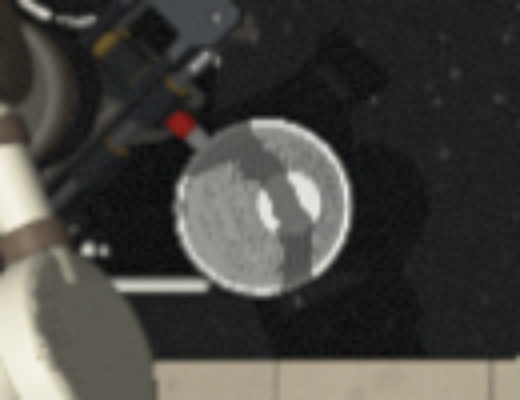

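The filter hangs level from the grip. Its axis is at tool (-84.5, 0.4) mm and the rim is round. I'll place it with the handle toward +y so the top camera can see it.

>>> jog_arm(deltas=[{"jaw":1,"x":0,"y":0,"z":0,"turn":-5},{"jaw":1,"x":0,"y":0,"z":0,"turn":-8},{"jaw":1,"x":0,"y":0,"z":0,"turn":-8},{"jaw":1,"x":0,"y":0,"z":0,"turn":-8},{"jaw":1,"x":0,"y":0,"z":0,"turn":-8},{"jaw":1,"x":0,"y":0,"z":0,"turn":-6},{"jaw":1,"x":0,"y":0,"z":0,"turn":-2},{"jaw":1,"x":0,"y":0,"z":0,"turn":0}])

```text
t: 10.3
tool_pos: [0.5467, 0.3892, 0.2518]
ee_rot: [0.707, 0.707, -0.002, -0.001]
ft_force: [0.8, 0.5, -1.2]
width: 0.124
grip_force: 49.9
```

>>> jog_arm(deltas=[{"jaw":1,"x":-15,"y":-1,"z":0,"turn":0},{"jaw":1,"x":-30,"y":-3,"z":0,"turn":0},{"jaw":1,"x":-40,"y":-4,"z":0,"turn":0},{"jaw":1,"x":-40,"y":-4,"z":0,"turn":0},{"jaw":1,"x":-40,"y":-4,"z":0,"turn":0},{"jaw":1,"x":-40,"y":-4,"z":0,"turn":0},{"jaw":1,"x":-40,"y":-4,"z":0,"turn":0},{"jaw":1,"x":-40,"y":-4,"z":0,"turn":0},{"jaw":1,"x":-40,"y":-4,"z":0,"turn":0},{"jaw":1,"x":-30,"y":-3,"z":0,"turn":0},{"jaw":1,"x":-20,"y":-1,"z":0,"turn":0},{"jaw":1,"x":0,"y":0,"z":0,"turn":0}])

```text
t: 11.5
tool_pos: [0.5106, 0.0127, 0.2531]
ee_rot: [0.709, 0.705, -0.001, -0.001]
ft_force: [0.4, 0.9, -1.6]
width: 0.122
grip_force: 49.9
```

```bash
python3 -c "
from h import *
to(.5116,-.0361,.215,90)"
```

```text
t 11.5 pos [0.5106 0.0127 0.2531] xang 89.7 tilt 0.13 w 0.122 F [ 0.4  0.9 -1.6]
turn -0.3 then x -48.8 y 1.0 z 38.1
```

>>> jog_arm(deltas=[{"jaw":1,"x":-15,"y":1,"z":0,"turn":-0.3},{"jaw":1,"x":-20,"y":0,"z":0,"turn":0},{"jaw":1,"x":-14,"y":0,"z":0,"turn":0},{"jaw":1,"x":0,"y":0,"z":0,"turn":0},{"jaw":1,"x":0,"y":0,"z":0,"turn":0}])

```text
t: 12.0
tool_pos: [0.5124, -0.0336, 0.254]
ee_rot: [0.706, 0.709, 0.0, -0.001]
ft_force: [0.4, 0.7, -1.7]
width: 0.123
grip_force: 49.9
```

```bash
cat > g.py <<'E'
from h import *
import m
def rim(zlo,zhi,c0):
    c=imaging.camera('top');m.W=W=cloud(c);C=c['color'].astype(int)
    r=np.hypot(W[...,0]-c0[0],W[...,1]-c0[1])
    k=(r<.058)&(W[...,2]>zlo)&(W[...,2]<zhi)&(C.max(2)-C.min(2)<35)
    print('rim',k.sum(),m.outer(k))
    kk=k&(r>.045);A=np.c_[W[kk][:,0]-c0[0],W[kk][:,1]-c0[1],np.ones(kk.sum())]
    print('plane',kk.sum(),np.linalg.lstsq(A,W[kk][:,2],rcond=None)[0].round(4))
    return c
E
python3 -c "
from g import *
to(.5116,-.0361,.20,90)
z=ctrl.state()['tool_pos'][2]
rim(z-.015,z+.012,(.512,-.1206))"
```

```text
t 12.0 pos [ 0.5124 -0.0336  0.254 ] xang 90.23 tilt 0.07 w 0.123 F [ 0.4  0.7 -1.7]
turn 0.23 then x -2.5 y -0.8 z 54.0
rim 27 (array([ 0.5347, -0.1203]), np.float64(0.0285), 16, np.float64(0.0007))
plane 26 [ 0.8972 -0.2773  0.2092]
```

>>> jog_arm(deltas=[{"jaw":1,"x":-2,"y":-0.6,"z":10,"turn":0},{"jaw":1,"x":0,"y":0,"z":12,"turn":0},{"jaw":1,"x":0,"y":0,"z":12,"turn":0},{"jaw":1,"x":0,"y":0,"z":8,"turn":0},{"jaw":1,"x":0,"y":0,"z":3,"turn":0},{"jaw":1,"x":0,"y":0,"z":0,"turn":0}])

```text
t: 12.65
tool_pos: [0.5116, -0.0362, 0.2086]
ee_rot: [0.706, 0.709, -0.0, -0.001]
ft_force: [-0.1, 0.5, -1.6]
width: 0.121
grip_force: 49.9
```

```bash
python3 - <<'E'
from g import *
to(.5116,-.0361,.195,90)
s=imaging.camera('side'); m.W=W=cloud(s);C=s['color'].astype(int)
save({'color':cv2.resize(s['color'][150:270,180:340],(640,480))},'s2')
z=ctrl.state()['tool_pos'][2]
r=np.hypot(W[...,0]-.512,W[...,1]+.1206)
k=(r<.058)&(abs(W[...,2]-z)<.006)&(C.max(2)-C.min(2)<35);print(k.sum(),m.outer(k))
E
```

```text
t 12.65 pos [ 0.5116 -0.0362  0.2086] xang 90.26 tilt 0.08 w 0.121 F [-0.1  0.5 -1.6]
turn 0.26 then x 0.1 y 0.0 z 13.6
156 (array([ 0.5096, -0.1185]), np.float64(0.0511), 59, np.float64(0.0007))
```

View pics/s2.png

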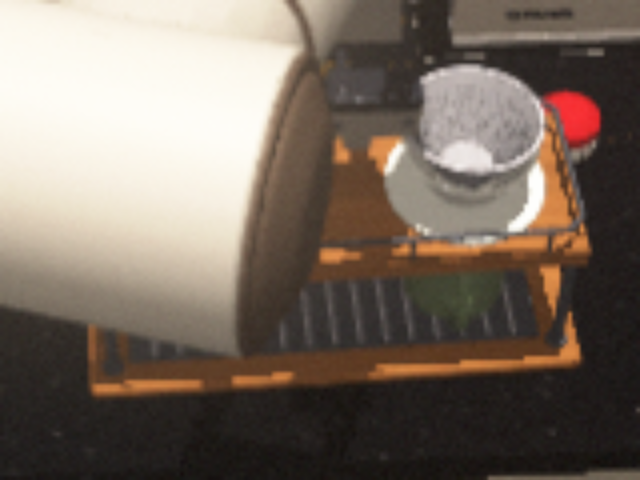

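The side view shows the filter inside the dripper's bowl, upright and centred to within about 2 mm, and the mug is still in place. Lowering gently while watching the force.

>>> jog_arm(deltas=[{"jaw":1,"x":0,"y":0,"z":2,"turn":0},{"jaw":1,"x":0,"y":0,"z":2,"turn":0},{"jaw":1,"x":0,"y":0,"z":2,"turn":0},{"jaw":1,"x":0,"y":0,"z":2,"turn":0},{"jaw":1,"x":0,"y":0,"z":0,"turn":0}])

```text
t: 13.2
tool_pos: [0.5117, -0.0363, 0.201]
ee_rot: [0.706, 0.709, -0.0, -0.0]
ft_force: [-0.8, 0.2, -1.2]
width: 0.124
grip_force: 49.9
```

```bash
python3 - <<'E'
from g import *
to(.5116,-.0361,.195,90); print(ctrl.state()['wrist_torque'].round(2))
E
```

```text
t 13.2 pos [ 0.5117 -0.0363  0.201 ] xang 90.25 tilt 0.03 w 0.124 F [-0.8  0.2 -1.2]
turn 0.25 then x 0.2 y -0.1 z 6.0
[ 0.08  0.03 -0.03]
```

>>> jog_arm(deltas=[{"jaw":1,"x":0,"y":0,"z":1,"turn":0},{"jaw":1,"x":0,"y":0,"z":1,"turn":0},{"jaw":1,"x":0,"y":0,"z":1,"turn":0},{"jaw":1,"x":0,"y":0,"z":0,"turn":0}])

```text
t: 13.6
tool_pos: [0.5118, -0.0363, 0.1982]
ee_rot: [0.706, 0.709, -0.0, -0.0]
ft_force: [0.7, -0.4, -2.2]
width: 0.124
grip_force: 49.9
```

```bash
python3 - <<'E'
from g import *
to(.5116,-.0361,.195,90); print(ctrl.state()['wrist_torque'].round(2))
E
```

```text
t 13.6 pos [ 0.5118 -0.0363  0.1982] xang 90.25 tilt 0.02 w 0.124 F [ 0.7 -0.4 -2.2]
turn 0.25 then x 0.2 y -0.2 z 3.2
[ 0.07  0.06 -0.  ]
```

>>> jog_arm(deltas=[{"jaw":1,"x":0,"y":0,"z":0.7,"turn":0},{"jaw":1,"x":0,"y":0,"z":0.7,"turn":0},{"jaw":1,"x":0,"y":0,"z":0,"turn":0}])

```text
t: 13.9
tool_pos: [0.5119, -0.0363, 0.1968]
ee_rot: [0.706, 0.709, -0.0, -0.0]
ft_force: [0.7, 0.3, -2.2]
width: 0.119
grip_force: 49.9
```

>>> jog_arm(deltas=[{"jaw":1,"x":0,"y":0,"z":0.6,"turn":0},{"jaw":1,"x":0,"y":0,"z":0,"turn":0}])

```text
t: 14.1
tool_pos: [0.5119, -0.0363, 0.1963]
ee_rot: [0.706, 0.709, -0.0, -0.0]
ft_force: [0.9, 0.8, -1.5]
width: 0.123
grip_force: 49.9
```

>>> jog_arm(deltas=[{"jaw":1,"x":0,"y":0,"z":0.7,"turn":0},{"jaw":1,"x":0,"y":0,"z":0,"turn":0}])

```text
t: 14.3
tool_pos: [0.512, -0.0364, 0.1956]
ee_rot: [0.706, 0.709, -0.0, 0.0]
ft_force: [0.0, -0.6, -1.6]
width: 0.126
grip_force: 49.9
```

>>> jog_arm(deltas=[{"jaw":1,"x":0,"y":0,"z":0.6,"turn":0},{"jaw":1,"x":0,"y":0,"z":0,"turn":0}])

```text
t: 14.5
tool_pos: [0.5121, -0.0364, 0.1952]
ee_rot: [0.706, 0.709, 0.0, 0.0]
ft_force: [-0.3, 0.3, -1.4]
width: 0.119
grip_force: 49.9
```

>>> jog_arm(deltas=[{"jaw":1,"x":0,"y":0,"z":0.7,"turn":0},{"jaw":1,"x":0,"y":0,"z":0,"turn":0}])

```text
t: 14.7
tool_pos: [0.5121, -0.0363, 0.1946]
ee_rot: [0.706, 0.709, 0.0, 0.0]
ft_force: [-0.3, -0.1, -0.3]
width: 0.123
grip_force: 49.9
```

>>> jog_arm(deltas=[{"jaw":1,"x":0,"y":0,"z":0.5,"turn":0},{"jaw":1,"x":0,"y":0,"z":0,"turn":0}])

```text
t: 14.9
tool_pos: [0.5122, -0.0363, 0.1942]
ee_rot: [0.706, 0.709, 0.0, 0.0]
ft_force: [-0.0, 0.6, 1.2]
width: 0.124
grip_force: 49.9
```

Contact is light: Fz went from -1.6 to +1.2 N at the expected height. Letting go.

>>> jog_arm(deltas=[{"jaw":0.8,"x":0,"y":0,"z":0,"turn":0},{"jaw":0.6,"x":0,"y":0,"z":0,"turn":0},{"jaw":0.55,"x":0,"y":0,"z":0,"turn":0},{"jaw":0.55,"x":0,"y":0,"z":0,"turn":0},{"jaw":0.55,"x":0,"y":0,"z":-10,"turn":0},{"jaw":0.55,"x":0,"y":0,"z":-20,"turn":0},{"jaw":0.55,"x":0,"y":0,"z":-30,"turn":0},{"jaw":0.55,"x":20,"y":0,"z":-20,"turn":0},{"jaw":0.55,"x":40,"y":0,"z":0,"turn":0},{"jaw":0.55,"x":40,"y":0,"z":0,"turn":0},{"jaw":0.55,"x":40,"y":0,"z":0,"turn":0},{"jaw":0.55,"x":30,"y":0,"z":0,"turn":0}], force=5)

```text
t: 16.1
tool_pos: [0.511, 0.1358, 0.2749]
ee_rot: [0.705, 0.709, 0.001, 0.0]
ft_force: [0.8, 1.0, -0.8]
width: 0.454
grip_force: 0.0
```

```bash
python3 - <<'E'
from g import *
to(.5116,-.0361,.195,90)
c=rim(.182,.205,(.512,-.1206))
s=imaging.camera('side')
save({'color':np.hstack([cv2.resize(c['color'][170:260,195:315+0],(400,300)),cv2.resize(s['color'][150:270,180:340],(400,300))])},'end')
W=cloud(c);C=c['color'].astype(int);r=np.hypot(W[...,0]-.512,W[...,1]+.1206)
k=(r>.053)&(r<.0595)&(C.min(2)>110)&(abs(W[...,2]-.14)<.007);A=np.c_[W[k][:,0]-.512,W[k][:,1]+.1206,np.ones(k.sum())];print('plate',k.sum(),np.linalg.lstsq(A,W[k][:,2],rcond=None)[0].round(4))
E
```

```text
t 16.1 pos [0.511  0.1358 0.2749] xang 90.31 tilt 0.07 w 0.454 F [ 0.8  1.  -0.8]
turn 0.31 then x -171.9 y 0.6 z 79.9
rim 533 (array([ 0.5116, -0.1201]), np.float64(0.0513), 70, np.float64(0.0004))
plane 346 [0.0179 0.0117 0.1936]
plate 151 [0.0241 0.0077 0.1401]
```

View pics/end.png

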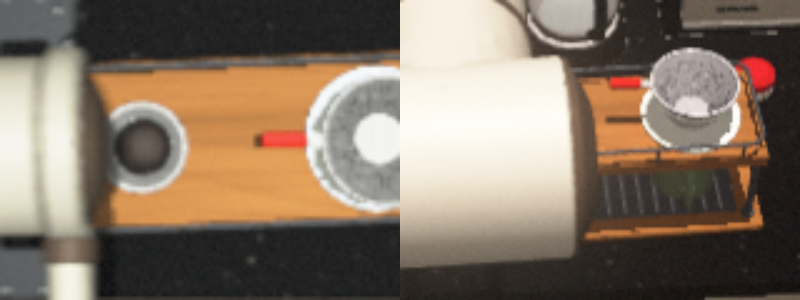

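The filter rim is centred at (0.5116, -0.1201) over the dripper at (0.512, -0.1206). It is at its home height and level, with the same ~1° camera bias seen on the other surfaces. The mug, the espresso cup and the timer are where they were in these views, and the gripper is clear.

```bash
python3 -c "
from station import job_done
print(job_done())"
```

```text
the job is handed in; nothing more can be done
None
```

The dripper sits level in the seat above the green mug, and the steel filter rests centred and level inside it, released. The job was handed in at about 16 s on the robot's clock, with the arm clear.

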